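# Catch the gauge case lid and lower it shut

## Robot

A 6-joint arm with a two-finger parallel gripper is mounted at the origin on a cart in front of the work surface, level with it; the furniture and walls round the work are solid. World frame = base frame: x ahead of the robot, y to its left, z up, the work surface at z = 0. Lengths are in mm, angles in rad, forces in N, time in s.
With the tool pointing down it reaches from about 375 to 925 mm from the base axis. Payload 5.7 kg.
Tool frame: the origin (TCP) lies between the finger pads; the fingertips stand 14 mm ahead of it and the grasp point (between the pads) lies 5 mm behind it; x points along the fingers, y is the direction in which the jaws open and shut, and the axes are right-handed (so a half turn about x gives the same grasp; the last joint's range is limited). The gripper opens to 88 mm and grips with 3 to 60 N. Pads are 20 mm wide; open, the fingers measure 115 mm over their backs; the gripper's body (75 mm by 178 mm) begins 61 mm behind the grasp point.
Start: joints at [-1.424, 0.359, 1.51, -0, 1.272, -0.115], TCP at [155.278, -579.528, 236.623] pointing down, gripper open.
Joint ranges: [-2.97, 2.97], [-1.01, 2.36], [0.21, 2.38], [-0.96, 4.11], [0.2, 2.71], [-2.98, 2.98]. Speed limits (rad/s): [2.39, 2.39, 3.14, 3.14, 3.14, 3.14].

## Interface

Orientations are given as a rotation vector (axis times angle).
In Python, from bench import telemetry, cams, arm gives the robot as it stands.
- The arm moves only by the tool step_arm, never from a script. Its argument "steps" is a list of rows, each a list of 3 entries, a list of its own where there are three numbers: the shift along the tool's x, y, z in m, then the turn, a rotation vector about the tool's x, y, z in degrees, then the closure, from 0 (fully open) to 1 (shut). A call has 1 to 12 rows; each row shifts and turns the pose as measured when the row begins, along the tool's axes as they then stand; what a row does not reach is not made up. A row lasts 1/12 s, in which the tool goes at most 41.7 mm and 7.16 degrees, less where a joint would pass 70% of its speed; a pose out of reach is approached as far as the arm can. A call is refused whole if a number of a shift passes 0.0417 or a number of a turn 7.16, either way. A call with a gripper value outside its range is refused whole. The fingers move at their own pace and stop on an object; "force" is the grip in N (left out, the last holds). Time passes only in rows, so rows that do not move let the fingers close. It gives the time, the measured TCP pose, the force and the opening at its end, in the units of the state.
- telemetry.sense(): the state, without advancing time (a new reading comes with each control period).
- cams.read_camera(name): name is "scene" or "top"; returns a dict with "pixels" (420x560x3 uint8, blue, green, red), "z_map" (420x560 float32, mm along the optical axis (not along the pixel's ray), 0 where there is no reading), "vfov" (degrees; the focal length in pixels is half the picture's height over the tangent of half this angle, whatever the lens; pixels are square), "cx", "cy" (the principal point, pixels), "dist_coeffs" ([k1, k2, p1, p2, k3] as OpenCV has them; the pictures are not rectified), "R" (3x3) and "t" (3): a world point X has camera coordinates R X + t. Camera axes: x right, y down, z forward; pixel columns grow to the right and rows downward; lengths in mm; the calibration is good to about 2 mm. A picture is of the moment at which its call begins.
- arm.sign_off(): hands the job in, once; it reports no verdict.
The state is a dict: "time": time; "joints": joint angles; "joint_velocities": joint speeds; "joint_torque": joint torques, N m; "position": TCP position; "tcp_rot": TCP orientation; "wrist_force": force on the tool from outside, world axes, zero at the start; "moment": the same for the moment, N m; "opening": opening from 0.0 (shut) to 1.0 (fully open).
Only numpy, scipy, OpenCV 4.12 (cv2) and the standard library are available. Lean on these libraries where they do the work, as an engineer would, in place of code of your own. Each camera call takes 0.05 s, during which the arm holds its last target. There are 200 camera calls.

## Task

Close the grey gauge case without letting its lid slam: tip the standing lid forward with a fingertip, catch it on a finger under its black liner as it falls, and let it down gently until it is fully shut. Only touch and support the lid, do not pinch it between the fingers, and leave the things in and around the case where they are. Finish clear of the case.

Things in the scene. Friction and masses are not known exactly. Their poses are not given: they have to be found in the camera images.
- gauge_case: Grey steel gauge case, 120 mm (its x) by 150 mm (its y), rim 58 mm above the table, screwed to the table. Origin: centre of its underside, on the table. Its +x axis points to the side with the hinge; -x to the side where the lid's lip comes down. It contains a foam bed with its top 24 mm above the table.
- lid (a joint): Angle of the lid: 0 = fully shut, flat on the rim; 1.57 = upright; 1.85 = leaning back on its stop. Hinge friction (0.05 N m) lets it stand by itself from about 1.42 to 1.72; leaned forward past about 1.35 it falls by itself, slowed only by a tired damper (0.17 N m s/rad): it is shut 2 to 3 s later, arriving at about 1.1 rad/s, which is a slam.
- lid_hinge (a point): Middle of the hinge axis, 62 mm above the table, 64 mm from the case's centre along its +x; the axis is parallel to the case's y. The lid is 8 mm thick (4 mm aluminium shell outside, 4 mm black liner on the underside, hinge axis between them), 120 x 150 mm, plus a lip 70 mm wide and 28 mm long in the middle of its free edge; 0.3 to 0.43 kg.
- lip_edge (a point): Middle of the lid's free edge: end of the lip, on the underside of the liner. 152 mm from the hinge axis along the lid, and 4 mm to the underside of the axis. When shut it is 58 mm above the table and 28 mm outside the case's wall, with free space below, so a slanted finger can stay under the lip until the lid is shut.
- gauge_block: Steel gauge block 22 x 45 x 25 mm lying loose on the foam bed in the case; origin: centre of its underside. Leave alone.
- bearing: Ball bearing, 22 mm across, 7 mm thick, lying loose on the foam bed in the case; origin: centre of its underside. Leave alone.
- spare_roller: Green and grey roller, 42 mm across, 22 mm high, loose on the table beyond the case; origin: centre of its underside. Leave alone.
- cards: Banded stack of white cards, 68 x 36 x 18 mm, loose on the table to the right of the case; origin: centre of its underside. Leave alone.
- nut: Steel hex nut, 22 mm across, 10 mm high, loose on the table to the left of the case; origin: centre of its underside. Leave alone.
Not all that is in view belongs to the job. What is shaped like the gauge_case but pink is not meant.

How it is judged (in metres and radians):
On the way:
1. the falling lid is caught: a finger carries its liner while the lid is between 0.25 and 1.2 rad open, and it moves slower than 0.6 rad/s ((contact force between the fingers and lid_c2 above 0.4 N or contact force between the fingers and lid_c3 above 0.4 N) and value of joint lid between 0.25 and 1.2 rad and velocity of joint lid above -0.6 rad/s), for 0.2 s.
At the end, for the whole second after the job is handed in: The lid is shut to within 0.03 rad and at rest, and the gauge block, bearing, roller, cards and nut are within 10 mm of where they were (value of joint lid below 0.03 rad and velocity of joint lid between -0.05 and 0.05 rad/s and distance of each of gauge_block, bearing, spare_roller, cards, nut from where it was at the start of the episode below 0.01 m); the robot touches nothing.
It fails at once if the lid swings shut faster than 0.6 rad/s between 0.3 rad and 0.04 rad from shut (slammed or dropped; the last 6 mm of the lip's way are free) (value of joint lid between 0.04 and 0.3 rad and velocity of joint lid below -0.6 rad/s).
It fails at once if the lid is pinched: fingers press on its shell and its liner at once, with over 3 N each ((contact force between the fingers and lid_c0 above 3 N or contact force between the fingers and lid_c1 above 3 N) and (contact force between the fingers and lid_c2 above 3 N or contact force between the fingers and lid_c3 above 3 N)).
It fails at once if a thing in or beside the case is moved by more than 15 mm or lifted (distance of any of gauge_block, bearing, spare_roller, cards, nut from where it was at the start of the episode above 0.015 m).
It also fails if it takes over 54 s, if anything falls off the work surface, if the arm or the gripper's body presses on something with over 40 N, if the wrist force passes 120 N, or if a joint passes its speed limit or range.

## Working session

There is one attempt and no reset: what is moved stays moved. The work goes in short steps, Python scripts to look and compute and a tool call to move; the robot and the scene stay as the last step left them, time stands still between calls to the robot, and variables do not carry over. Pictures are saved under pics/ and viewed, about 8 in all and at most 12, crops included, and the job is handed in when it is done.

Besides the shell and the picture viewer there is one more tool, called after "Emit:" by a JSON object that holds its "method" and its "body". step_arm: Moves the arm, as the interface text tells. Its arguments: {"type":"object","properties":{"steps":{"type":"array"},"force":{"type":"number"}},"required":["steps"]}

```bash
mkdir -p pics; ls; cat > h.py <<'E'
import numpy as np,cv2
from bench import telemetry,cams,arm
def cam(n):
    c=cams.read_camera(n);f=210/np.tan(np.radians(c["vfov"])/2)
    c["K"]=np.array([[f,0,c["cx"]],[0,f,c["cy"]],[0,0,1.]]);c["d"]=np.array(c["dist_coeffs"],float)
    c["R"]=np.array(c["R"]);c["t"]=np.array(c["t"]).ravel();return c
def cloud(c):
    h,w=c["z_map"].shape
    g=np.stack(np.meshgrid(np.arange(w),np.arange(h)),-1).reshape(-1,1,2).astype(float)
    u=cv2.undistortPoints(g,c["K"],c["d"]).reshape(h,w,2)
    z=c["z_map"].astype(float);P=np.dstack([u*z[...,None],z])
    P=(P-c["t"])@c["R"];P[z==0]=np.nan;return P
E
python3 - <<'E'
from h import *
for n in("scene","top"):
    c=cam(n);cv2.imwrite(f"pics/{n}0.png",c["pixels"]);np.savez(f"{n}0.npz",P=cloud(c),px=c["pixels"])
    print(n,c["K"][0,0],c["d"],(-c["R"].T@c["t"]).round(),c["R"].round(2).tolist())
print(telemetry.sense())
E
```

```text
pics
scene 521.5088167665172 [-0.14238772  0.          0.          0.          0.        ] [ 78. 693. 797.] [[-0.83, -0.56, -0.0], [-0.35, 0.52, -0.78], [0.44, -0.65, -0.62]]
top 517.4640071025713 [0.02976507 0.         0.         0.         0.        ] [ 388.  -81. 1523.] [[-0.03, -1.0, 0.0], [-0.99, 0.03, -0.13], [0.13, -0.0, -0.99]]
{'time': 0.1, 'joints': array([-1.42407019e+00,  3.59425679e-01,  1.51127881e+00,  1.00326579e-05,
        1.27250410e+00, -1.15103618e-01]), 'joint_velocities': array([ 7.58205879e-04, -2.71935842e-03, -3.60214483e-03,  2.70687403e-04,
       -1.90554003e-05,  8.16277043e-04]), 'joint_torque': array([ 9.37475925e-04, -5.16359746e+01, -2.71405524e+01,  6.77070650e-02,
        2.76631635e-02, -2.73617144e-05]), 'position': array([ 155.21820852, -578.97899777,  235.91525295]), 'tcp_rot': array([ 2.08239297,  0.27588047, -2.0824265 ]), 'wrist_force': array([-0.94596952,  0.41575278,  0.33105329]), 'moment': array([0.01396048, 0.03141283, 0.01349973]), 'opening': 1.0033324725054111}
```

View pics/scene0.png

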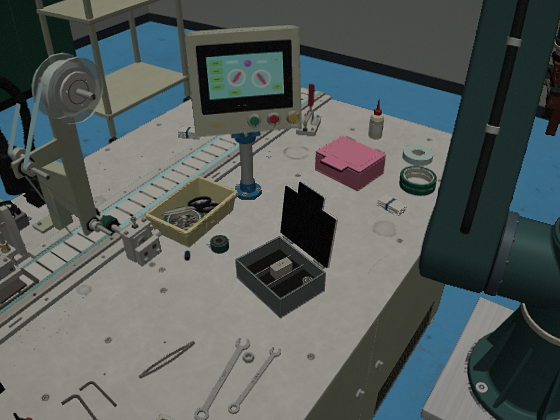

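View pics/top0.png

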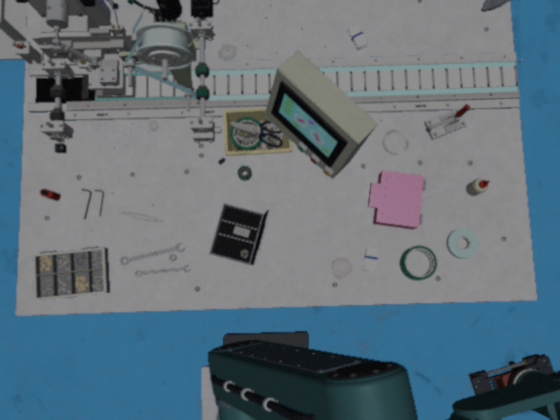

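The only two candidates are the grey open case (scene 282,275; top 238,235) and the pink shut case (scene 350,162; top 398,200). I choose the grey one. Around it are the roller (top 245,172), nut (top 172,257) and cards (top 371,260).

```bash
python3 - <<'E'
from h import *
a=np.load("top0.npz");P=a["P"];px=a["px"]
# rim points and lid points
Q=P[190:280,195:285].reshape(-1,3)
m=(Q[:,2]>50)&(Q[:,2]<66);R=Q[m].astype(np.float32);print("rim",m.sum(),cv2.minAreaRect(R[:,:2].copy()),np.median(R[:,2]))
m=(Q[:,2]>75);L=Q[m];print("lid",m.sum(),L[np.argsort(-L[:,2])[:5]].round(),L.min(0),L.max(0))
s=np.load("scene0.npz");S=s["P"];Q=S[170:325,225:350].reshape(-1,3)
m=(Q[:,2]>52)&(Q[:,2]<62);R=Q[m].astype(np.float32);print("rim s",m.sum(),cv2.minAreaRect(R[:,:2].copy()))
m=(Q[:,2]>80)&(Q[:,0]<580)&(Q[:,2]<240);L=Q[m];
c=L.mean(0);d=np.linalg.svd(L-c,full_matrices=False);print("lid s",m.sum(),c.round(1),d[1],d[2].round(3),L.min(0),L.max(0))
for n,(u,v) in dict(nut=(172,257),roller=(245,172),cards=(371,260),gb=(241,231)).items(): print(n,P[v,u].round())
cv2.imwrite("pics/crop.png",np.hstack([cv2.resize(s["px"][165:325,225:350],None,fx=3,fy=3),cv2.resize(px[190:310,180:280],(400,480))]))
E
```

```text
rim 329 ((522.1494750976562, 49.10315704345703), (120.77335357666016, 150.0288543701172), 73.40087127685547) 57.11396
lid 309 [[487. -25. 217.]
 [482. -24. 217.]
 [514. -38. 217.]
 [517. -33. 217.]
 [522. -33. 217.]] [427.62830102 -51.25451146  76.0938695 ] [572.13648791  10.67982701 217.30582647]
rim s 857 ((625.1720581054688, -74.31268310546875), (293.06072998046875, 492.8939514160156), 21.173324584960938)
lid s 2848 [496.4 -17.9 144.8] [2258.83389263 1974.84616351   89.95535139] [[-0.957  0.286 -0.046]
 [-0.08  -0.107  0.991]
 [ 0.278  0.952  0.125]] [426.83666    -50.66332261  80.11877939] [575.95271767  10.61726577 216.0993286 ]
nut [464. 243.   1.]
roller [712.  25.  -2.]
cards [ 437. -335.   21.]
gb [530.  36.  49.]
```

View pics/crop.png

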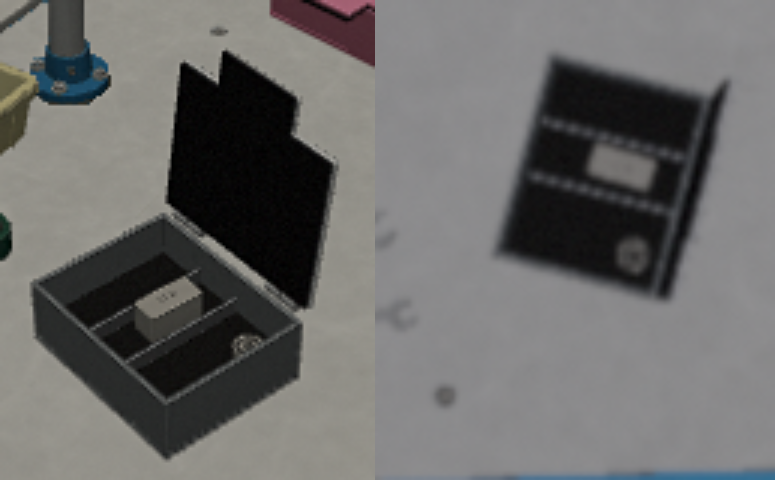

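The crop shows the black liner facing the tray with the lip at top, the block at (170,310) and the bearing at (245,348). Lid angle is about 1.70 rad, the hinge is near (504,-12,62), and the case's +x axis is about (-0.286,-0.958).

Plan: hold the tool 50° below horizontal with the open jaws astride the lip. The rear finger tips the lid and the front finger catches it and lowers it, in translation only.

```bash
cat >> h.py <<'E'
from scipy.spatial.transform import Rotation as Ro
U=np.array([.286,.958,0]);H=np.array([503.7,-12.2,0]);psi=np.radians(50)
Z=np.array([0,0,1.]);XT=-np.cos(psi)*U-np.sin(psi)*Z;N=-np.sin(psi)*U+np.cos(psi)*Z
def w(u,z): return H+u*U+z*Z
def Rt(s): return Ro.from_matrix(np.column_stack([XT,s*N,np.cross(XT,s*N)]))
def to(goal,s=None):
    q=telemetry.sense();R=Ro.from_rotvec(q["tcp_rot"]);d=R.inv().apply(goal-q["position"])
    print("t",round(q["time"],2),"pos",q["position"].round(1),"q",q["joints"].round(2),"F",q["wrist_force"].round(1),"open",round(q["opening"],3))
    print("shift m",(d/1000).round(4),"len",np.linalg.norm(d).round(1))
    for k in ([s] if s else [1,-1]): print("turn",k,np.degrees((R.inv()*Rt(k)).as_rotvec()).round(2))
    p=q["position"]-H;print("u",(p@U).round(1),"z",p[2].round(1),"y",(p@[.958,-.286,0]).round(1))
E
python3 - <<'E'
from h import *
to(w(68,330))
print(Ro.from_rotvec(telemetry.sense()["tcp_rot"]).as_matrix().round(2))
E
```

```text
t 0.1 pos [ 155.2 -579.   235.9] q [-1.42  0.36  1.51  0.    1.27 -0.12] F [-0.9  0.4  0.3] open 1.003
shift m [-0.0932 -0.5153 -0.519 ] len 737.3
turn 1 [ 30.32 -11.02  39.06]
turn -1 [-140.56  -51.29  -14.47]
u -642.6 z 235.9 y -171.7
[[-0.    0.26 -0.97]
 [ 0.   -0.97 -0.26]
 [-1.   -0.   -0.  ]]
```

Emit:
{"method": "step_arm", "body": {"steps": [[[-0.03,0,0],[0,0,0],0],[[-0.03,0,0],[0,0,0],0],[[-0.03,-0.02,-0.02],[0,0,0],0],[[0,-0.025,-0.025],[0,0,0],0],[[0,-0.025,-0.025],[0,0,0],0],[[0,-0.025,-0.025],[0,0,0],0],[[0,-0.025,-0.025],[0,0,0],0],[[0,-0.025,-0.025],[0,0,0],0],[[0,-0.025,-0.025],[0,0,0],0],[[0,-0.025,-0.025],[0,0,0],0],[[0,-0.025,-0.025],[0,0,0],0],[[0,-0.025,-0.025],[0,0,0],0]]}}

```text
time: 1.1
position: [330.7, -270.8, 326.4]
tcp_rot: [2.091, 0.272, -2.093]
wrist_force: [0.2, -0.4, -0.5]
opening: 1.0
```

```bash
python3 -c "
from h import *
to(w(68,330),1)"
```

```text
t 1.1 pos [ 330.7 -270.8  326.4] q [-0.85  0.03  1.71  0.    1.41  0.47] F [ 0.2 -0.4 -0.5] open 1.0
shift m [-0.0013 -0.2661 -0.2666] len 376.7
turn 1 [ 29.74 -10.68  39.47]
u -297.3 z 326.4 y -91.7
```

Emit:
{"method": "step_arm", "body": {"steps": [[[0,-0.024,-0.024],[0,0,0],0.2],[[0,-0.024,-0.024],[0,0,0],0.2],[[0,-0.024,-0.024],[0,0,0],0.2],[[0,-0.024,-0.024],[0,0,0],0.2],[[0,-0.024,-0.024],[0,0,0],0.2],[[0,-0.024,-0.024],[0,0,0],0.2],[[0,-0.024,-0.024],[0,0,0],0.2],[[0,-0.024,-0.024],[0,0,0],0.2],[[0,-0.024,-0.024],[0,0,0],0.2],[[0,-0.024,-0.024],[0,0,0],0.2],[[0,-0.024,-0.024],[0,0,0],0.2],[[0,0,0],[0,0,0],0.2]]}}

```text
time: 2.1
position: [526.1, 75.4, 326.0]
tcp_rot: [2.088, 0.28, -2.095]
wrist_force: [0.7, -0.5, -0.4]
opening: 0.799
```

Emit:
{"method": "step_arm", "body": {"steps": [[[0,0,0],[3.7,-1.3,4.9],0.2],[[0,0,0],[3.7,-1.3,4.9],0.2],[[0,0,0],[3.7,-1.3,4.9],0.2],[[0,0,0],[3.7,-1.3,4.9],0.2],[[0,0,0],[3.7,-1.3,4.9],0.2],[[0,0,0],[3.7,-1.3,4.9],0.2],[[0,0,0],[3.7,-1.3,4.9],0.2],[[0,0,0],[3.7,-1.3,4.9],0.2],[[0,0,0],[0,0,0],0.2]]}}

```text
time: 2.85
position: [524.8, 73.2, 325.8]
tcp_rot: [1.782, -1.008, -1.978]
wrist_force: [0.2, 0.3, -1.0]
opening: 0.798
```

```bash
python3 -c "
from h import *
to(w(68,284),1)"
```

```text
t 2.85 pos [524.8  73.2 325.8] q [ 0.37  0.46  1.35 -0.57  1.79  2.26] F [ 0.2  0.3 -1. ] open 0.798
shift m [ 0.0444 -0.013  -0.004 ] len 46.5
turn 1 [-1.05  0.01 -1.58]
u 87.8 z 325.8 y -4.2
```

Emit:
{"method": "step_arm", "body": {"steps": [[[0.022,-0.0065,-0.002],[-0.5,0,-0.8],0.2],[[0.022,-0.0065,-0.002],[-0.5,0,-0.8],0.2],[[0,0,0],[0,0,0],0.2]]}}

```text
time: 3.1
position: [523.7, 53.9, 281.5]
tcp_rot: [1.797, -0.952, -2.001]
wrist_force: [-0.9, -0.0, 0.4]
opening: 0.803
```

```bash
cat >> h.py <<'E'
def lid(name=None):
    c=cam("scene");P=cloud(c);Q=P[150:330,225:360].reshape(-1,3);B=c["pixels"][150:330,225:360].reshape(-1,3)
    D=Q-H;u=D@U;y=D@[.958,-.286,0];z=Q[:,2]-62
    m=(B.max(1)<40)&(abs(y)<73)&(np.hypot(u,z)<160)&(np.hypot(u,z)>30)&(z>-3)&((z>10)|(u>122))
    a=np.arctan2(z[m],u[m]);r=np.hypot(u[m],z[m])
    th=a+np.arcsin(4/r);print("lid theta med",np.median(th).round(3),"n",m.sum(),np.percentile(th,[10,90]).round(2))
    if name:
        cv2.imwrite(f"pics/{name}.png",cv2.resize(c["pixels"][100:330,180:420],None,fx=2.5,fy=2.5))
    return c
E
python3 -c "
from h import *
lid('a1')
to(w(-3,200),1)"
```

```text
lid theta med 1.706 n 2384 [1.69 1.73]
t 3.15 pos [524.2  54.3 283.2] q [ 0.34  0.47  1.43 -0.55  1.68  2.25] F [ 0.  -0.1  0.2] open 0.8
shift m [0.1104 0.0028 0.0008] len 110.5
turn 1 [ 0.4  -0.1   0.37]
u 69.6 z 283.2 y 0.6
```

View pics/a1.png

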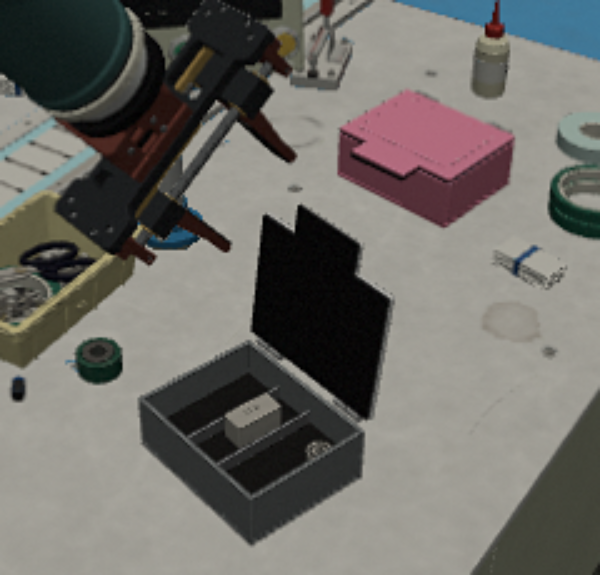

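The picture shows the jaws (tips near 295,158 and 228,248) lined up astride the lip top (330,225). The lid stands at 1.706 rad. I go in along the tool axis.

Emit:
{"method": "step_arm", "body": {"steps": [[[0.016,0.0005,0],[0,0,0],0.2],[[0.016,0.0005,0],[0,0,0],0.2],[[0.016,0.0005,0],[0,0,0],0.2],[[0.016,0.0005,0],[0,0,0],0.2],[[0.016,0.0005,0],[0,0,0],0.2],[[0.015,0.0005,0],[0,0,0],0.2],[[0.015,0.0005,0],[0,0,0],0.2],[[0,0,0],[0,0,0],0.2]]}}

```text
time: 3.82
position: [507.7, -17.9, 210.3]
tcp_rot: [1.825, -0.946, -1.996]
wrist_force: [0.1, 0.6, -0.3]
opening: 0.802
```

```bash
python3 -c "
from h import *
lid('a2')
to(w(6,192.5),1)"
```

```text
lid theta med 1.704 n 2324 [1.68 1.73]
t 3.87 pos [508.7 -17.2 211.4] q [ 0.23  0.47  1.61 -0.59  1.44  2.28] F [-0.1 -1.2  0.8] open 0.8
shift m [ 0.0088 -0.0191  0.0064] len 22.0
turn 1 [-0.03 -0.85  1.35]
u -3.4 z 211.4 y 6.3
```

View pics/a2.png

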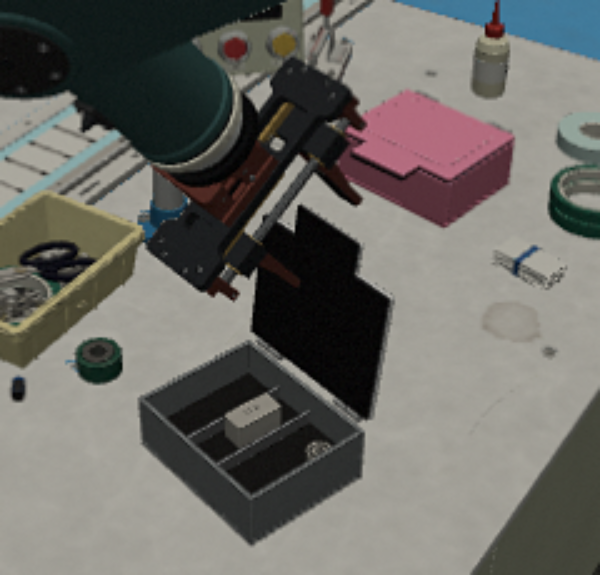

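Emit:
{"method": "step_arm", "body": {"steps": [[[0.007,0,0.003],[0,-0.4,0.7],0.2],[[0.007,0,0.003],[0,-0.4,0.7],0.2],[[-0.0032,-0.004,0],[0,0,0],0.2],[[-0.0032,-0.004,0],[0,0,0],0.2],[[-0.0032,-0.004,0],[0,0,0],0.2],[[-0.0032,-0.004,0],[0,0,0],0.2],[[0,0,0],[0,0,0],0.2]]}}

```text
time: 4.45
position: [509.9, -0.4, 203.6]
tcp_rot: [1.804, -0.969, -1.991]
wrist_force: [-0.6, -0.2, -0.2]
opening: 0.802
```

```bash
python3 -c "
from h import *
lid()
to(w(62,190),1)"
```

```text
lid theta med 1.704 n 2358 [1.68 1.73]
t 4.5 pos [509.8  -0.7 203.6] q [ 0.26  0.51  1.59 -0.58  1.47  2.31] F [-0.2 -0.8 -0.5] open 0.801
shift m [-0.0211 -0.0465  0.0026] len 51.2
turn 1 [-0.22 -0.34  0.1 ]
u 12.8 z 203.6 y 2.6
```

Emit:
{"method": "step_arm", "body": {"steps": [[[0.008,0,0],[0,0,0],0.2],[[0.009,0,0],[0,0,0],0.2],[[0.003,0,0],[0,0,0],0.2],[[-0.0032,-0.004,0],[0,0,0],0.2],[[-0.0032,-0.004,0],[0,0,0],0.2],[[-0.0032,-0.004,0],[0,0,0],0.2],[[-0.0032,-0.004,0],[0,0,0],0.2],[[0,0,0],[0,0,0],0.2]]}}

```text
time: 5.17
position: [511.8, 5.3, 187.6]
tcp_rot: [1.8, -0.973, -1.989]
wrist_force: [-0.4, -0.1, 0.9]
opening: 0.799
```

```bash
python3 -c "
from h import *
lid()
to(w(62,190),1)"
```

```text
lid theta med 1.6 n 2093 [1.58 1.63]
t 5.22 pos [511.7   5.2 187.5] q [ 0.27  0.53  1.6  -0.58  1.45  2.34] F [ 0.3 -0.1 -0.9] open 0.802
shift m [-0.0296 -0.0313  0.0027] len 43.2
turn 1 [-0.26 -0.32 -0.14]
u 19.0 z 187.5 y 2.7
```

Emit:
{"method": "step_arm", "body": {"steps": [[[-0.0032,-0.0038,0],[0,0,0],0.2],[[-0.0032,-0.0038,0],[0,0,0],0.2],[[-0.0032,-0.0038,0],[0,0,0],0.2],[[-0.0032,-0.0038,0],[0,0,0],0.2],[[-0.0032,-0.0038,0],[0,0,0],0.2],[[-0.0032,-0.0038,0],[0,0,0],0.2]]}}

```text
time: 5.72
position: [520.9, 37.0, 186.7]
tcp_rot: [1.801, -0.971, -1.99]
wrist_force: [-0.5, 0.2, 0.2]
opening: 0.801
```

```bash
python3 -c "
from h import *
lid()
to(w(62,190),1)"
```

```text
lid theta med 1.387 n 1626 [1.37 1.41]
t 5.77 pos [521.4  37.9 186.6] q [ 0.32  0.56  1.55 -0.56  1.49  2.36] F [ 0.5 -0.1 -0.6] open 0.805
shift m [-0.0084 -0.0046  0.0026] len 9.9
turn 1 [-0.22 -0.34  0.03]
u 53.1 z 186.6 y 2.6
```

Emit:
{"method": "step_arm", "body": {"steps": [[[-0.0032,-0.0038,0],[0,0,0],0.2],[[-0.0032,-0.0038,0],[0,0,0],0.2],[[-0.0032,-0.0038,0],[0,0,0],0.2],[[0,0,0],[0,0,0],0.2],[[0,0,0],[0,0,0],0.2],[[0,0,0],[0,0,0],0.2],[[0,0,0],[0,0,0],0.2],[[0,0,0],[0,0,0],0.2],[[0,0,0],[0,0,0],0.2],[[0,0,0],[0,0,0],0.2],[[0,0,0],[0,0,0],0.2],[[0,0,0],[0,0,0],0.2]]}}

```text
time: 6.77
position: [526.0, 54.1, 186.2]
tcp_rot: [1.802, -0.969, -1.991]
wrist_force: [0.6, -0.1, 0.5]
opening: 0.801
```

```bash
python3 -c "
from h import *
lid()
to(w(62,190),1)"
```

```text
lid theta med 1.036 n 515 [1.03 1.06]
t 6.82 pos [526.   54.1 186.3] q [ 0.34  0.57  1.52 -0.55  1.51  2.37] F [-0.3 -0.3  0.2] open 0.803
shift m [0.0022 0.0085 0.0024] len 9.1
turn 1 [-0.2  -0.32  0.05]
u 69.9 z 186.3 y 2.4
```

Falling, now at about 1.04 rad. The front finger should catch it near 0.85, so I hold a second.

Emit:
{"method": "step_arm", "body": {"steps": [[[0,0,0],[0,0,0],0.2],[[0,0,0],[0,0,0],0.2],[[0,0,0],[0,0,0],0.2],[[0,0,0],[0,0,0],0.2],[[0,0,0],[0,0,0],0.2],[[0,0,0],[0,0,0],0.2],[[0,0,0],[0,0,0],0.2],[[0,0,0],[0,0,0],0.2],[[0,0,0],[0,0,0],0.2]]}}

```text
time: 7.57
position: [526.1, 54.5, 185.7]
tcp_rot: [1.803, -0.968, -1.992]
wrist_force: [0.9, 0.4, -1.3]
opening: 0.799
```

```bash
python3 -c "
from h import *
lid('a3')
to(w(129,80),1)
for th in (.8,.7,.6,.5,.4,.3,.2,.1,0):
  c=np.array([152*np.cos(th)+4*np.sin(th),62+152*np.sin(th)-4*np.cos(th)])
  n=np.array([-np.sin(psi),np.cos(psi)]);x=-np.array([np.cos(psi),np.sin(psi)])
  print(th,(c+35*n-2*x).round(1))
"
```

```text
lid theta med 0.859 n 186 [0.83 0.91]
t 7.62 pos [526.1  54.6 185.7] q [ 0.34  0.57  1.52 -0.55  1.51  2.37] F [0.7 0.1 0.2] open 0.801
shift m [ 0.0436 -0.1127  0.003 ] len 120.9
turn 1 [-0.19 -0.33  0.13]
u 70.4 z 185.7 y 2.4
0.8 [ 83.2 192.3]
0.7 [ 93.3 180.9]
0.6 [102.2 168.6]
0.5 [109.8 155.4]
0.4 [116.  141.5]
0.3 [120.9 127.1]
0.2 [124.2 112.3]
0.1 [126.1  97.2]
0 [126.5  82. ]
```

View pics/a3.png

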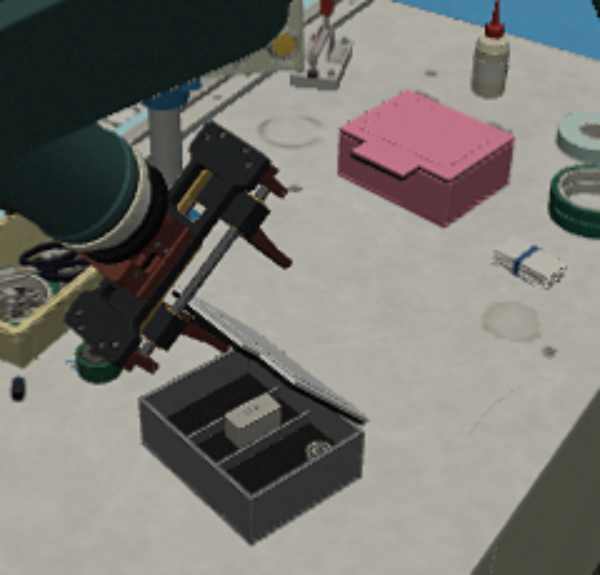

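The lid (edge on, 190,300 to 365,420) rests on the lower finger at 0.86 rad. It is caught, so I lower slowly.

Emit:
{"method": "step_arm", "body": {"steps": [[[-0.0004,-0.004,0.0002],[0,0,0],0.2],[[-0.0004,-0.004,0.0002],[0,0,0],0.2],[[-0.0004,-0.004,0.0002],[0,0,0],0.2],[[-0.0004,-0.004,0.0002],[0,0,0],0.2],[[-0.0004,-0.004,0.0002],[0,0,0],0.2],[[-0.0004,-0.004,0.0002],[0,0,0],0.2],[[-0.0004,-0.004,0.0002],[0,0,0],0.2],[[-0.0004,-0.004,0.0002],[0,0,0],0.2],[[-0.0004,-0.004,0.0002],[0,0,0],0.2],[[-0.0004,-0.004,0.0002],[0,0,0],0.2],[[0,0,0],[0,0,0],0.2],[[0,0,0],[0,0,0],0.2]]}}

```text
time: 8.62
position: [534.8, 91.2, 159.8]
tcp_rot: [1.803, -0.967, -1.992]
wrist_force: [1.1, -0.1, -0.7]
opening: 0.798
```

```bash
cat >> h.py <<'E'
def lidtop():
    # shell-side points inside lid footprint from both cameras, shell is 4 mm above axis
    for n in("scene","top"):
        Q=cloud(cam(n)).reshape(-1,3);D=Q-H;u=D@U;y=D@[.958,-.286,0];z=Q[:,2]-62
        m=(abs(abs(y)-50)<22)&(u>20)&(u<118)&(z>-2)&(np.hypot(u,z)<126)
        if m.sum()<20: print(n,m.sum());continue
        th=np.arctan2(z[m],u[m])-np.arcsin(4/np.hypot(u[m],z[m]))
        print(n,"shell theta",np.median(th).round(3),m.sum(),np.percentile(th,[10,90]).round(3))
E
python3 -c "
from h import *
lidtop()
to(w(116,141.5),1)"
```

```text
scene shell theta 0.541 837 [0.519 0.566]
top shell theta 0.532 1073 [0.479 0.591]
t 8.72 pos [534.7  91.1 159.8] q [ 0.38  0.63  1.48 -0.53  1.52  2.41] F [ 0.4  1.5 -1.6] open 0.796
shift m [ 0.0089 -0.018   0.0003] len 20.0
turn 1 [-0.14 -0.33  0.14]
u 107.8 z 159.8 y 0.2
```

Emit:
{"method": "step_arm", "body": {"steps": [[[0.0018,-0.0036,0],[0,0,0],0.2],[[0.0018,-0.0036,0],[0,0,0],0.2],[[0.0018,-0.0036,0],[0,0,0],0.2],[[0.0018,-0.0036,0],[0,0,0],0.2],[[0.0018,-0.0036,0],[0,0,0],0.2],[[0.002,-0.0033,0],[0,0,0],0.2],[[0.002,-0.0033,0],[0,0,0],0.2],[[0.002,-0.0033,0],[0,0,0],0.2],[[0.002,-0.0033,0],[0,0,0],0.2],[[0,0,0],[0,0,0],0.2],[[0,0,0],[0,0,0],0.2]]}}

```text
time: 9.63
position: [539.0, 104.8, 123.0]
tcp_rot: [1.804, -0.967, -1.992]
wrist_force: [-0.2, 0.2, -0.9]
opening: 0.801
```

```bash
python3 -c "
from h import *
lidtop()
to(w(124.2,112.3),1)"
```

```text
scene shell theta 0.277 1134 [0.255 0.312]
top shell theta 0.273 1140 [0.212 0.338]
t 9.73 pos [539.  104.8 123.2] q [ 0.4   0.69  1.47 -0.52  1.48  2.45] F [-0.2  0.6 -1.4] open 0.801
shift m [ 0.0071 -0.0085  0.0004] len 11.0
turn 1 [-0.17 -0.31  0.18]
u 122.2 z 123.2 y 0.4
```

Emit:
{"method": "step_arm", "body": {"steps": [[[0.0015,-0.0018,0],[0,0,0],0.2],[[0.0015,-0.0018,0],[0,0,0],0.2],[[0.0015,-0.0018,0],[0,0,0],0.2],[[0.0015,-0.0018,0],[0,0,0],0.2],[[0.0015,-0.0018,0],[0,0,0],0.2],[[0.0015,-0.0018,0],[0,0,0],0.2],[[0.0015,-0.0018,0],[0,0,0],0.2],[[0.0015,-0.0018,0],[0,0,0],0.2],[[0.0015,-0.0018,0],[0,0,0],0.2],[[0.0015,-0.0018,0],[0,0,0],0.2],[[0,0,0],[0,0,0],0.2]]}}

```text
time: 10.65
position: [540.2, 108.7, 98.3]
tcp_rot: [1.804, -0.968, -1.992]
wrist_force: [-0.2, 0.9, -2.6]
opening: 0.802
```

```bash
python3 -c "
from h import *
lidtop()
to(w(126.5,82),1)"
```

```text
scene shell theta 0.109 1183 [0.085 0.144]
top shell theta 0.11 1096 [0.051 0.183]
t 10.75 pos [540.2 108.7  98.6] q [ 0.41  0.72  1.48 -0.52  1.45  2.47] F [-0.6  0.3 -2.6] open 0.801
shift m [ 0.0126 -0.0107  0.0005] len 16.6
turn 1 [-0.2  -0.29  0.16]
u 126.3 z 98.6 y 0.4
```

Emit:
{"method": "step_arm", "body": {"steps": [[[0.0012,-0.001,0],[0,0,0],0.2],[[0.0012,-0.001,0],[0,0,0],0.2],[[0.0012,-0.001,0],[0,0,0],0.2],[[0.0012,-0.001,0],[0,0,0],0.2],[[0.0012,-0.001,0],[0,0,0],0.2],[[0.0012,-0.001,0],[0,0,0],0.2],[[0.0012,-0.001,0],[0,0,0],0.2],[[0.0012,-0.001,0],[0,0,0],0.2],[[0.0012,-0.001,0],[0,0,0],0.2],[[0.0012,-0.001,0],[0,0,0],0.2],[[0.0012,-0.001,0],[0,0,0],0.2],[[0,0,0],[0,0,0],0.2]]}}

```text
time: 11.75
position: [540.4, 108.3, 80.5]
tcp_rot: [1.803, -0.969, -1.992]
wrist_force: [-0.1, -0.1, -0.3]
opening: 0.803
```

```bash
python3 -c "
from h import *
lidtop()
lid('a4')
to(w(126.5,80),1)"
```

```text
scene shell theta 0.012 1229 [-0.015  0.054]
top shell theta 0.012 1063 [-0.049  0.083]
lid theta med 0.03 n 74 [0.01 0.48]
t 11.9 pos [540.5 108.5  80.8] q [ 0.41  0.74  1.48 -0.53  1.42  2.48] F [-0.5 -0.6  0.5] open 0.804
shift m [ 0.0004 -0.0007  0.0007] len 1.1
turn 1 [-0.24 -0.32  0.13]
u 126.1 z 80.8 y 0.7
```

View pics/a4.png

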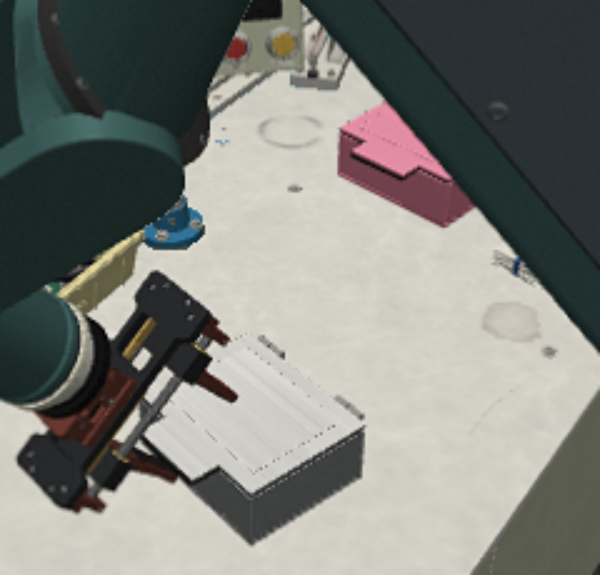

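The lid looks shut, with the lower finger just under the lip (175,478). The force has dropped to zero. I move the finger 4 mm off, then retract along the tool axis.

Emit:
{"method": "step_arm", "body": {"steps": [[[0,-0.0015,0],[0,0,0],0.2],[[0,-0.0015,0],[0,0,0],0.2],[[0,-0.0015,0],[0,0,0],0.2],[[0,-0.001,0],[0,0,0],0.2],[[-0.008,-0.001,0],[0,0,0],0.2],[[-0.01,-0.0005,0],[0,0,0],0.2],[[-0.015,0,0],[0,0,0],0.2],[[-0.015,0,0],[0,0,0],0.2],[[-0.02,0,0],[0,0,0],0.2],[[-0.02,0,0],[0,0,0],0.2],[[-0.02,0,0],[0,0,0],0.2],[[0,0,0],[0,0,0],0.2]]}}

```text
time: 12.9
position: [562.7, 186.9, 166.3]
tcp_rot: [1.805, -0.968, -1.993]
wrist_force: [0.2, 0.8, -0.4]
opening: 0.801
```

```bash
python3 -c "
from h import *
lidtop()
lid('a5')
c=cam('top');P=cloud(c)
a=np.load('top0.npz');d=cv2.absdiff(c['pixels'],a['px']).max(2)
for n,(u,v) in dict(nut=(172,257),roller=(245,172),cards=(371,260)).items(): print(n,'diff',d[v-10:v+11,u-14:u+15].max())
to(w(126.5,80),1)"
```

```text
scene shell theta 0.01 1435 [-0.018  0.05 ]
top shell theta 0.013 1058 [-0.045  0.093]
lid theta med 0.026 n 57 [0.01 0.04]
nut diff 5
roller diff 5
cards diff 6
t 13.1 pos [559.7 183.1 162.3] q [ 0.49  0.72  1.29 -0.48  1.66  2.44] F [-0.4 -0.5  0. ] open 0.801
shift m [ 0.1124  0.0055 -0.0023] len 112.6
turn 1 [-0.08  0.03 -0.15]
u 203.1 z 162.3 y -2.3
```

View pics/a5.png

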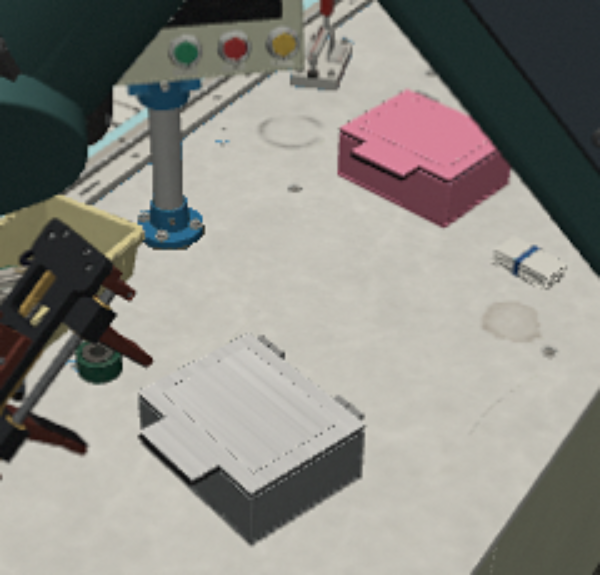

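The lid lies flat on the rim, its reading did not change when the finger left, and the gripper is clear.

```bash
python3 -c "
from bench import arm
print(arm.sign_off())"
```

```text
the job is handed in; nothing more can be done
None
```

The grey case is shut and I handed the job in at about 13 s of the 54 s allowed; no verdict is reported.

**What I did:** I put the jaws about 70 mm open astride the lip. The rear fingertip tipped the lid from 1.70 rad until it fell by itself. The front finger caught it under the liner at about 0.86 rad. I then lowered it at roughly 0.35 rad/s, slowing to about 0.1–0.2 rad/s below 0.28 rad. The lid was never squeezed between the fingers. Finally I backed the gripper out, leaving it more than 100 mm from the case.

**Last checks:**
- **Lid:** it reads 0.010 rad (scene camera) and 0.013 rad (top camera), the same with and without the finger under it. That is within calibration error of fully shut. A third estimate from a few dark pixels gave 0.026 rad, close to the 0.03 limit, but I trust it less.
- **Nut, roller and cards:** their top-camera patches are unchanged from the start.
- **Block and bearing:** these are hidden under the lid and could not be checked. The fingers never entered the tray.
- **Catch force:** it was too close to the wrist sensor's noise to confirm directly. I inferred the catch from the lid following the finger as it came down.

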